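Feed the soap loaf four notches with the ratchet lever

ROBOT

A 6-joint arm with a two-finger parallel gripper is mounted at the origin on the work surface. World frame = base frame: x ahead of the robot, y to its left, z up, the work surface at z = 0. Lengths are in m, angles in rad, forces in N, time in s.
With the tool pointing down it reaches from about 0.35 to 0.85 m from the base axis. Payload 8.1 kg.
Tool frame: the origin (TCP) lies at the very end of the fingers, on their centre line; the grasp point (between the pads) lies 19 mm behind it; z points along the fingers, x is the direction in which the jaws open and shut, and the axes are right-handed (so a half turn about z gives the same grasp; the last joint's range is limited). The gripper opens to 93 mm and grips with 3 to 60 N. Pads are 15 mm wide; open, the fingers measure 128 mm over their backs; the gripper's body (75 mm by 188 mm) begins 65 mm behind the grasp point.
Start: joints at [1.228, 0.13, 1.488, -0, 1.523, -0.085], TCP at [0.153, 0.58, 0.219] pointing down, gripper open.
Joint ranges: [-2.96, 2.96], [-0.89, 2.26], [0.02, 2.5], [-1.34, 4.48], [0, 2.73], [-2.66, 2.66]. Speed limits (rad/s): [2.39, 2.39, 2.79, 3.14, 3.14, 3.14].

INTERFACE

Orientations are given as a rotation vector (axis times angle).
In Python, from plant import robot gives the robot as it stands. The module is installed in compiled form; this text tells all that it offers.
- The arm moves only by the tool jog_arm, never from a script. Its argument "commands" is one flat list of numbers, 5 for each row, row after row: the gripper's target within -1 to 1 (shut at 1, half-way at 0, fully open at -1), then the shift along the tool's x, y, z in m, then the turn about the tool's z in degrees. A call has 1 to 20 rows; each row shifts and turns the commanded pose from where the row before left it, along the tool's axes as they then stand; what a row does not reach is not made up. A row lasts 1/12 s, in which the tool goes at most 41.7 mm and 7.16 degrees, less where a joint would pass 70% of its speed; a pose out of reach is approached as far as the arm can. A call is refused whole if a number of a shift passes 0.0417 or a number of a turn 7.16, either way. A call with a gripper value outside its range is refused whole. The fingers move at their own pace and stop on an object; "grip_force" is the grip in N (left out, the last holds). Time passes only in rows, so rows that do not move let the fingers close. It gives the time, the measured TCP pose, the force and the opening at its end, in the units of the state.
- robot.read_state(): the state, without advancing time (a new reading comes with each control period).
- robot.read_camera(name): name is "scene" or "top" or "wrist"; returns a dict with "img" (480x640x3 uint8, blue, green, red), "vfov" (degrees; the focal length in pixels is half the picture's height over the tangent of half this angle, whatever the lens; pixels are square), "cx", "cy" (the principal point, pixels), "extrinsics" (4x4, takes a point from world to camera coordinates). Camera axes: x right, y down, z forward; pixel columns grow to the right and rows downward; lengths in m; the calibration is good to about 2 mm. A picture is of the moment at which its call begins. There is no depth.
- robot.close_job(): hands the job in, once; it reports no verdict.
Trained networks look in a picture, given as the dict that the camera call returned (one of the last four; its "shot" number tells which), for a name from the list of things; names that differ only in an ending like _2 or _b are one class to them, and where a whole thing is asked for, a point or a joint stands for the part that bears it (a point fixed in the world has none). Each returns a list of dicts, best first, with "score" (0 to 1); they miss things now and then, are a little off and sometimes report something else, mostly with a low value. They report only what shows in the picture. A call takes as long as a camera call.
- robot.recognise(thing, picture): "box" ([centre column, centre row, width, height] as shares, 0 to 1, of the picture: columns of its width, rows of its height, round what is visible of it).
- robot.pinpoint(thing, picture): "position" ([row, column] as shares, 0 to 1, of the picture: columns of its width, rows of its height: a listed point, or the origin of a listed thing).
The state is a dict: "t": time; "q": joint angles; "dq": joint speeds; "joint_torque": joint torques, N m; "tool_pos": TCP position; "orientation": TCP orientation; "force": force on the tool from outside, world axes, zero at the start; "wrist_torque": the same for the moment, N m; "opening": finger opening in m.
Only numpy, scipy, OpenCV 4.12 (cv2) and the standard library are available. Lean on these libraries where they do the work, as an engineer would, in place of code of your own. Each camera call takes 0.05 s, during which the arm holds its last target.

TASK

Advance the soap loaf in the hand feeder by exactly four full strokes of its ratchet lever, pushing the black paddle down each time until you feel the rubber stop, and letting it come all the way up after every stroke. Use only the lever: do not touch the loaf or the sliding carriage, do not force the lever hard against its stop, and leave the bowl, the blue tub and the paper roll where they are.

Things in the scene. Friction and masses are not known exactly. Their poses are not given: they have to be found in the camera images.
- base: Hand soap feeder fixed on the table: green plate 470 x 150 x 12 mm. Origin on the table under the lever's axle; x = feed direction (plate from x -190 to +280 mm), z up. Two grey cheeks 125 mm high carry the axle. Aluminium trough at x 60 to 280 mm, 66 mm wide inside, floor 20 mm and walls 52 mm above the table; steel cutter arch, 152 mm high, at x 238 mm.
- lever (a joint): Ratchet lever, rad: 0 = up at rest, grows as the paddle is pushed down; a spring returns it when let go. Level axle along base y, 105 mm above the table. The handle bar runs at base y +42 mm back (-x) to the paddle, 140 mm from the axle; it rises 0.30 rad minus this value above level. The rubber stop is met between 0.45 and 0.64 rad, set by hand, different each time: feel for it.
- paddle (a point): Centre of the top of the black paddle (55 mm along the handle, 50 wide, 10 thick), moving with the lever: 150 mm above the table at rest, 55 to 90 mm on the stop, shifting under 15 mm sideways. Free space above and around. Pushing it takes 2 to 10 N; on the stop the force rises about 1.5 N per mm of paddle travel for some 12 mm, then it is hard. Over 35 N bends it.
- feed (a joint): Carriage (steel bar with saw teeth every 20 mm, red pusher plate 56 mm wide, 50 mm high), m: 0 at the start, grows forward. The first full stroke moves it 18 to 31 mm depending on the stop, later ones 20 mm each. It stays where left and cannot go back by the lever. The next tooth is caught only after a stroke down to the stop and a return all the way up.
- pusher (a point): Point on the front face of the red pusher plate, at its lower edge in the middle, 22 mm above the table, moving with the carriage; axes as the base.
- buffer (a joint): Compression of the rubber stop under the handle bar, m: 0 until the lever presses on it, about 0.007 at most (black rubber dome 18 mm across on a brass screw, 68 mm behind the axle).
- loaf: Pale yellow soap loaf 90 x 60 x 55 mm lying loose in the trough up to 6 mm ahead of the pusher plate. Origin at the centre of its underside; x along the feed.
- bowl: Steel bowl, 150 mm across, 55 mm high, on the table. Origin at the centre of its underside.
- tub: Closed blue plastic tub 110 x 80 x 50 mm on the table. Origin at the centre of its underside.
- roll: White paper roll standing on end, 100 mm across, 100 mm high. Origin at the centre of its underside.

How it is judged:
By the outcome, as a careful person would: the job done as asked, in the order asked, and still so for the second after the job is handed in, with the robot touching nothing.
It also fails if it takes over 46 s, if anything falls off the work surface, if the arm or the gripper's body presses on something with over 40 N, if the wrist force passes 120 N, or if a joint passes its speed limit or range.

## Working session

There is one attempt and no reset: what is moved stays moved. The work goes in short steps, Python scripts to look and compute and a tool call to move; the robot and the scene stay as the last step left them, time stands still between calls to the robot, and variables do not carry over. Pictures are saved under pics/ and viewed, and the job is handed in when it is done.

Besides the shell and the picture viewer there is one more tool, called after "Call:" in YAML: its name, and indented under it one key for each argument. jog_arm: Moves the arm, as the interface text tells. Its arguments: {"type":"object","properties":{"commands":{"type":"array"},"grip_force":{"type":"number"}},"required":["commands"]}

```bash
mkdir -p pics
cat > h.py <<'E'
import numpy as np, cv2
from plant import robot
def ray(P,rc):
    h,w=P["img"].shape[:2]; f=h/2/np.tan(np.radians(P["vfov"])/2)
    d=np.array([(rc[1]*w-P["cx"])/f,(rc[0]*h-P["cy"])/f,1.])
    E=np.array(P["extrinsics"]);R=E[:3,:3];t=E[:3,3]
    return -R.T@t, R.T@d
def atz(P,rc,z):
    o,d=ray(P,rc); return o+d*(z-o[2])/d[2]
def proj(P,X):
    h,w=P["img"].shape[:2]; f=h/2/np.tan(np.radians(P["vfov"])/2)
    E=np.array(P["extrinsics"]);c=E[:3,:3]@np.array(X)+E[:3,3]
    return c[0]/c[2]*f+P["cx"],c[1]/c[2]*f+P["cy"]
E
python3 - <<'E'
from h import *
s=robot.read_state();print(s)
Z={"base":0,"paddle":.15,"pusher":.022,"loaf":.02,"bowl":0,"tub":0,"roll":0}
for n in ["scene","top"]:
    P=robot.read_camera(n);cv2.imwrite(f"pics/{n}0.png",P["img"])
    for k,z in Z.items():
        r=robot.pinpoint(k,P)[:2]
        for a in r: print(n,k,round(a["score"],2),np.round(a["position"],3),atz(P,a["position"],z).round(4))
E
```

```text
{'t': 0.0, 'q': array([ 1.22756476e+00,  1.31178594e-01,  1.48928613e+00, -1.56755418e-05,
        1.52300219e+00, -8.54141012e-02]), 'dq': array([ 0.00099271,  0.00159813, -0.00284834,  0.00081366, -0.00158119,
       -0.00021806]), 'joint_torque': array([ 1.32879359e-03, -5.59842038e+01, -4.91760206e+01,  7.70478998e-02,
        3.51450022e-02, -9.83031282e-05]), 'tool_pos': array([0.15277926, 0.57962423, 0.21757328]), 'orientation': array([ 2.48776596e+00,  1.91681288e+00, -2.46281839e-03]), 'force': array([ 0.69463347, -0.56208085,  0.0297775 ]), 'wrist_torque': array([ 0.00462447,  0.03420547, -0.00923854]), 'opening': 0.0929543971099057}
scene base 0.95 [0.568 0.607] [0.4905 0.0771 0.    ]
scene paddle 0.76 [0.48 0.75] [0.5273 0.2063 0.15  ]
scene pusher 0.86 [0.547 0.547] [0.5122 0.011  0.022 ]
scene loaf 0.65 [0.533 0.499] [ 0.5109 -0.0467  0.02  ]
scene bowl 0.76 [0.775 0.756] [0.6562 0.2513 0.    ]
scene bowl 0.73 [0.528 0.504] [ 0.4782 -0.0517  0.    ]
scene tub 0.86 [0.694 0.557] [0.6477 0.0615 0.    ]
scene roll 0.71 [0.661 0.404] [ 0.6689 -0.0947  0.    ]
top base 0.94 [0.619 0.409] [0.5013 0.0762 0.    ]
top pusher 0.67 [0.598 0.512] [ 0.518  -0.0485  0.022 ]
top pusher 0.66 [0.608 0.46 ] [0.51   0.0136 0.022 ]
top loaf 0.83 [0.6   0.504] [ 0.516  -0.0396  0.02  ]
top bowl 0.6 [0.458 0.263] [0.6517 0.2524 0.    ]
top tub 0.65 [0.452 0.412] [0.6533 0.0699 0.    ]
top roll 0.64 [0.427 0.544] [ 0.6728 -0.0913  0.    ]
```

View pics/scene0.png

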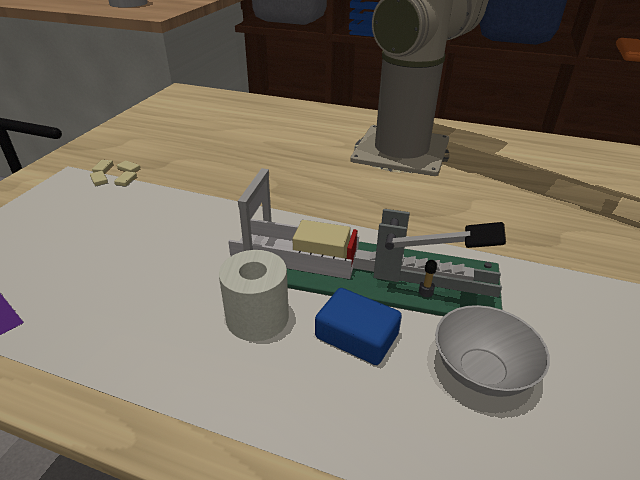

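View pics/top0.png

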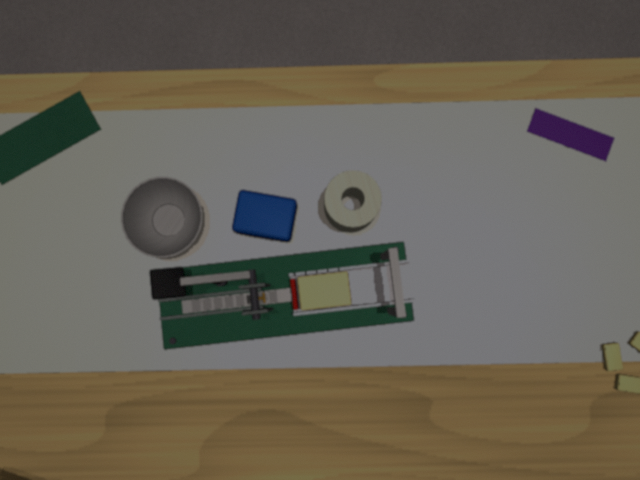

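The scene view shows the lever up at rest, with the paddle at about (486,235). In the top view the paddle is at about (168,283) and the feed runs right, roughly world -y. The loaf sits just ahead of the red pusher. The bowl is next to the paddle, on the far side. Next I'll fix the base yaw and the paddle position.

Run:
```python
from h import *
from scipy.optimize import least_squares
obs=[]
P=robot.read_camera("scene");T=robot.read_camera("top")
for Q,nm in((P,"s"),(T,"t")):
    print(nm, [ (round(a["score"],2),np.round([a["position"][1]*640,a["position"][0]*480])) for a in robot.pinpoint("paddle",Q)[:3]])
a=cv2.inRange(T["img"],(0,0,0),(40,40,40));n,l,st,c=cv2.connectedComponentsWithStats(a[260:305,145:190]);print(st,c+[145,260])
# base fit: plate corners in top (far edge) + paddle
pts=[((-.19,-.075,.012),(163,347)),((.28,-.075,.012),(413,320)),((.28,.075,.012),(405,243))]
def w(p,b):
    c,s=np.cos(p[2]),np.sin(p[2]);return np.array([p[0]+c*b[0]-s*b[1],p[1]+s*b[0]+c*b[1],b[2]])
f=lambda p:np.concatenate([np.array(proj(T,w(p,b)))-u for b,u in pts])
r=least_squares(f,[.495,.077,-1.5]);print(r.x,r.fun.round(1))
pad=w(r.x,(-.134,.042,.15));print("pad",pad,proj(T,pad),proj(P,pad))
s=robot.read_state();R=cv2.Rodrigues(s["orientation"])[0];print(R.round(3));print("tool shift",R.T@(pad+[0,0,.0]-s["tool_pos"]))
print([proj(T,(x,.2,0)) for x in(.5,.6)])
```

```text
s [(0.97, array([485., 231.]))]
t [(0.62, array([167., 279.]))]
[[   0    0   45   45 1023]
 [   5    8   40   31 1002]] [[165.36265885 280.98826979]
 [168.67165669 283.03293413]]
[ 0.50305427  0.07800737 -1.49054171] [-1.1  0.1  1.1  1.6 -0.1 -1.8]
pad [0.53417651 0.21494314 0.15      ] (np.float64(166.7512579489745), np.float64(280.0539855754989)) (np.float64(486.19462829308543), np.float64(234.22309152678258))
[[ 0.255  0.967 -0.   ]
 [ 0.967 -0.255  0.   ]
 [ 0.    -0.    -1.   ]]
tool shift [-0.25603568  0.46175295  0.0686272 ]
[(np.float64(196.05212047024276), np.float64(299.2906519092319)), (np.float64(195.78559803171288), np.float64(246.47944717479714))]
```

Call:
jog_arm:
  commands: [1,-0.016,0.0288,0,0,1,-0.016,0.0288,0,0,1,-0.016,0.0288,0,0,1,-0.016,0.0288,0,0,1,-0.016,0.0288,0,0,1,-0.016,0.0288,0,0,1,-0.016,0.0288,0,0,1,-0.016,0.0288,0,0,1,-0.016,0.0288,0,0,1,-0.016,0.0288,0,0,1,-0.016,0.0288,0,0,1,-0.016,0.0288,0,0,1,-0.016,0.0288,0,0,1,-0.016,0.0288,0,0,1,-0.016,0.0288,0,0,1,-0.016,0.0288,0,0,1,0,0,0.02,0,1,0,0,0.018,0,1,0,0,0,0]
  grip_force: 20

```text
t: 2.58
tool_pos: [0.5316, 0.2138, 0.1765]
orientation: [-2.488, -1.914, 0.009]
force: [-0.6, -0.7, -1.5]
opening: 0.0007
```

Run:
```python
from h import *
P=robot.read_camera("scene");I=P["img"][120:360,360:600];cv2.imwrite("pics/s1.png",cv2.resize(I,(600,600)))
s=robot.read_state();print(s["tool_pos"],s["force"])
```

```text
[0.53182993 0.21436332 0.17834679] [-0.9370462  -0.29683099  1.36489815]
```

View pics/s1.png

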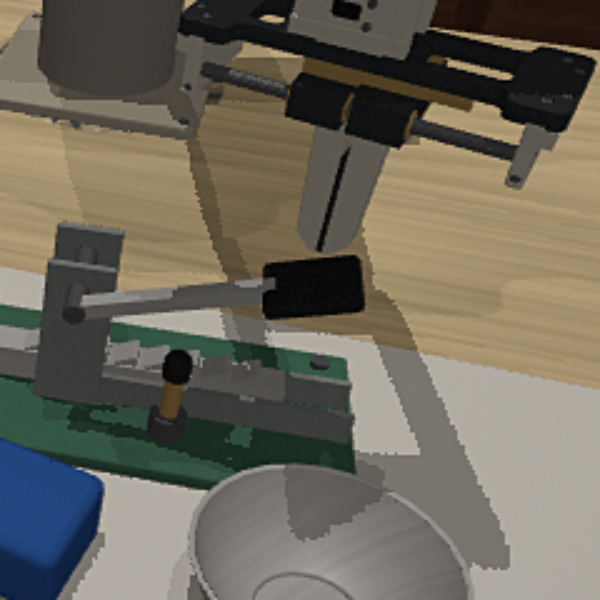

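The closed fingers hang right above the paddle, which sits at about (312,285) in the crop, and the bowl is clear. Starting to push.

Call:
jog_arm:
  commands: [1,0,0,0.01,0,1,0,0,0.01,0,1,0,0,0.008,0,1,0,0,0.008,0,1,0,0,0.008,0,1,0,0,0.008,0,1,0,0,0.008,0,1,0,0,0.008,0,1,0,0,0.008,0,1,0,0,0.003,0,1,0,0,0,0]

```text
t: 3.55
tool_pos: [0.5337, 0.2162, 0.1016]
orientation: [-2.488, -1.918, -0.003]
force: [0.9, 3.6, 3.5]
opening: 0.0006
```

Call:
jog_arm:
  commands: [1,0,0,0.003,0,1,0,0,0,0]

```text
t: 3.72
tool_pos: [0.5338, 0.216, 0.099]
orientation: [-2.488, -1.918, -0.003]
force: [-0.3, 3.0, 6.0]
opening: 0.0
```

Call:
jog_arm:
  commands: [1,0,0,0.003,0,1,0,0,0,0]

```text
t: 3.88
tool_pos: [0.5338, 0.2159, 0.096]
orientation: [2.488, 1.918, 0.003]
force: [-0.9, 1.6, 6.3]
opening: 0.0007
```

Call:
jog_arm:
  commands: [1,0,0,0.003,0,1,0,0,0,0]

```text
t: 4.05
tool_pos: [0.5338, 0.2157, 0.093]
orientation: [2.488, 1.918, 0.003]
force: [-1.2, 0.6, 7.0]
opening: 0.0005
```

Call:
jog_arm:
  commands: [1,0,0,0.003,0,1,0,0,0,0]

```text
t: 4.22
tool_pos: [0.5338, 0.2154, 0.09]
orientation: [2.488, 1.917, 0.002]
force: [-0.7, -0.4, 6.7]
opening: 0.0004
```

Call:
jog_arm:
  commands: [1,0,0,0.003,0,1,0,0,0,0]

```text
t: 4.38
tool_pos: [0.5338, 0.2151, 0.087]
orientation: [2.488, 1.917, 0.002]
force: [-1.1, -1.6, 7.6]
opening: 0.0007
```

Call:
jog_arm:
  commands: [1,0,0,0.003,0,1,0,0,0,0]

```text
t: 4.55
tool_pos: [0.5339, 0.2149, 0.084]
orientation: [2.487, 1.917, 0.001]
force: [-0.8, -2.2, 6.8]
opening: 0.0001
```

Call:
jog_arm:
  commands: [1,0,0,0.003,0,1,0,0,0,0]

```text
t: 4.72
tool_pos: [0.5341, 0.2148, 0.0811]
orientation: [2.487, 1.917, 0.002]
force: [0.5, -2.1, 7.1]
opening: 0.0002
```

Call:
jog_arm:
  commands: [1,0,0,0.003,0,1,0,0,0,0]

```text
t: 4.88
tool_pos: [0.5343, 0.2148, 0.0784]
orientation: [2.487, 1.916, 0.002]
force: [0.2, -2.1, 9.1]
opening: 0.0006
```

Call:
jog_arm:
  commands: [1,0,0,0.003,0,1,0,0,0,0]

```text
t: 5.05
tool_pos: [0.5346, 0.2147, 0.076]
orientation: [2.487, 1.916, 0.003]
force: [-1.3, -4.3, 12.7]
opening: 0.0005
```

Call:
jog_arm:
  commands: [1,0,0,0.002,0,1,0,0,0,0]

```text
t: 5.22
tool_pos: [0.5347, 0.2146, 0.0746]
orientation: [2.486, 1.916, 0.003]
force: [-3.5, -5.3, 16.1]
opening: 0.0004
```

Call:
jog_arm:
  commands: [1,0,0,0.001,0,1,0,0,0,0]

```text
t: 5.38
tool_pos: [0.5348, 0.2146, 0.074]
orientation: [2.486, 1.916, 0.003]
force: [-4.4, -5.8, 19.1]
opening: 0.0003
```

Run:
```python
from h import *
P=robot.read_camera("scene");I=P["img"][120:360,220:540];cv2.imwrite("pics/s2.png",cv2.resize(I,(800,600)))
s=robot.read_state();print(s["t"],s["tool_pos"],s["force"])
```

```text
5.4333 [0.53482534 0.21468888 0.07411811] [-4.40303465 -4.47109176 17.67642698]
```

View pics/s2.png

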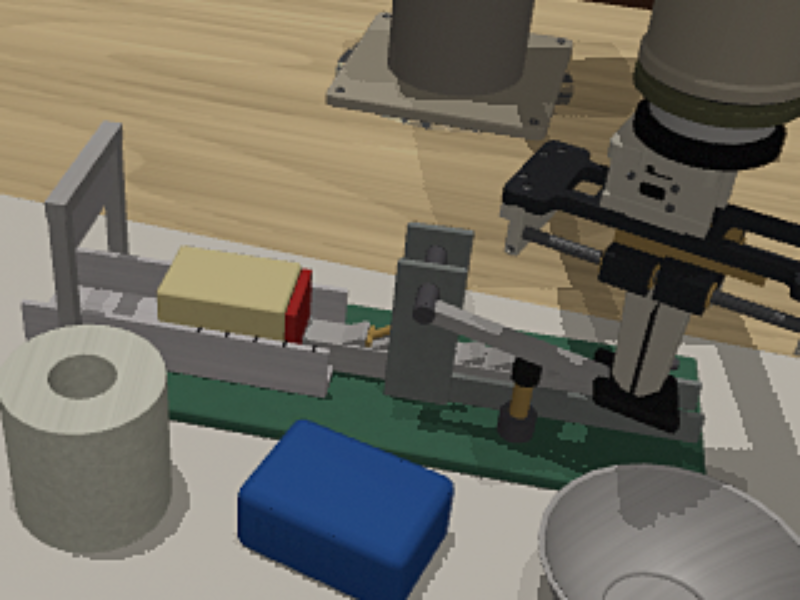

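The handle bar now rests on the rubber dome, at about (525,370) in the crop, and the loaf and pusher have advanced. The force is about 10 N above the baseline, so that is the stop. Raising until the lever is fully up.

Call:
jog_arm:
  commands: [1,0,0,-0.01,0,1,0,0,-0.01,0,1,0,0,-0.01,0,1,0,0,-0.01,0,1,0,0,-0.01,0,1,0,0,-0.01,0,1,0,0,-0.01,0,1,0,0,-0.01,0,1,0,0,-0.01,0,1,0,0,-0.012,0,1,0,0,0,0,1,0,0,0,0,1,0,0,0,0]

```text
t: 6.52
tool_pos: [0.533, 0.2152, 0.1732]
orientation: [-2.488, -1.917, 0.001]
force: [0.2, 1.0, -0.2]
opening: 0.0005
```

```bash
cat > m.py <<'E'
from h import *; import sys
P=robot.read_camera("scene");I=P["img"][120:360,220:540];cv2.imwrite(f"pics/{sys.argv[1]}.png",cv2.resize(I,(800,600)))
s=robot.read_state();print(s["t"],s["tool_pos"],s["force"])
for k,z in(("pusher",.022),("loaf",.02),("paddle",.15)):
    for a in robot.pinpoint(k,P)[:2]: print(k,round(a["score"],2),np.round(a["position"],4),atz(P,a["position"],z).round(4))
E
python3 m.py s3
```

```text
6.5667 [0.53278047 0.21507603 0.17279435] [0.48104342 0.37940972 0.14947678]
pusher 0.69 [0.5352 0.528 ] [ 0.5046 -0.0141  0.022 ]
loaf 0.86 [0.5333 0.483 ] [ 0.5175 -0.0642  0.02  ]
```

View pics/s3.png

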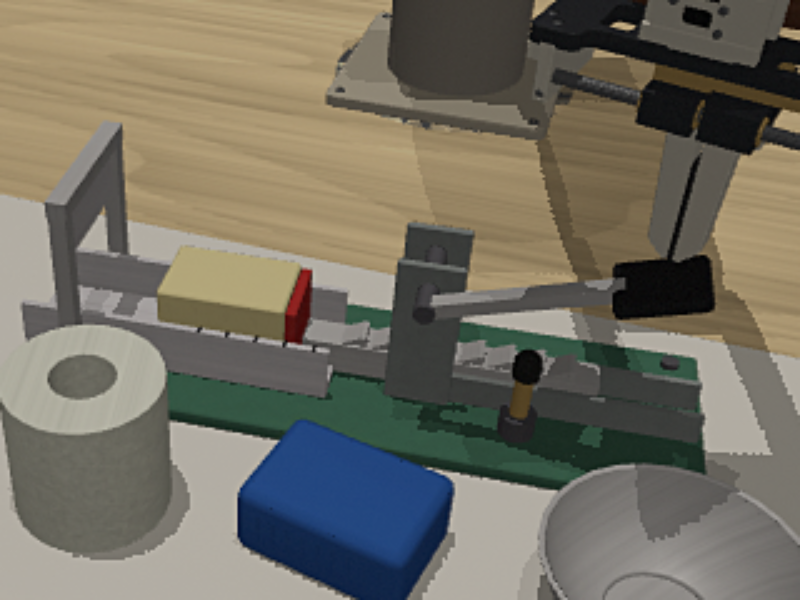

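Stroke 1 is done: the lever is fully up again, with the paddle at about (663,285) in the crop, and the carriage has moved about 25 mm. Starting stroke 2.

Call:
jog_arm:
  commands: [1,0,0,0.01,0,1,0,0,0.01,0,1,0,0,0.008,0,1,0,0,0.008,0,1,0,0,0.008,0,1,0,0,0.008,0,1,0,0,0.008,0,1,0,0,0.008,0,1,0,0,0.008,0,1,0,0,0.006,0,1,0,0,0,0]

```text
t: 7.63
tool_pos: [0.5334, 0.2155, 0.0907]
orientation: [-2.488, -1.918, -0.001]
force: [1.1, 2.2, 4.5]
opening: 0.0004
```

Call:
jog_arm:
  commands: [1,0,0,0.004,0,1,0,0,0,0]

```text
t: 7.8
tool_pos: [0.5335, 0.2152, 0.0874]
orientation: [2.488, 1.917, 0.001]
force: [-0.6, 0.4, 6.4]
opening: 0.0007
```

Call:
jog_arm:
  commands: [1,0,0,0.004,0,1,0,0,0,0]

```text
t: 7.97
tool_pos: [0.5336, 0.2148, 0.0835]
orientation: [2.488, 1.917, 0.0]
force: [0.6, -0.6, 7.0]
opening: 0.0004
```

Call:
jog_arm:
  commands: [1,0,0,0.004,0,1,0,0,0,0]

```text
t: 8.13
tool_pos: [0.5339, 0.2147, 0.0797]
orientation: [2.488, 1.916, 0.001]
force: [1.0, -1.6, 7.5]
opening: 0.0005
```

Call:
jog_arm:
  commands: [1,0,0,0.003,0,1,0,0,0,0]

```text
t: 8.3
tool_pos: [0.5341, 0.2146, 0.0773]
orientation: [2.487, 1.916, 0.001]
force: [-1.7, -3.1, 9.4]
opening: 0.0004
```

Call:
jog_arm:
  commands: [1,0,0,0.003,0,1,0,0,0,0]

```text
t: 8.47
tool_pos: [0.5344, 0.2145, 0.075]
orientation: [2.487, 1.916, 0.002]
force: [-2.6, -3.8, 15.4]
opening: 0.0003
```

Call:
jog_arm:
  commands: [1,0,0,0.001,0,1,0,0,0,0]

```text
t: 8.63
tool_pos: [0.5344, 0.2145, 0.0745]
orientation: [2.487, 1.916, 0.002]
force: [-3.7, -4.8, 17.6]
opening: 0.0
```

The stop is felt at the same place, 17.6 N. Releasing.

Call:
jog_arm:
  commands: [1,0,0,-0.01,0,1,0,0,-0.01,0,1,0,0,-0.01,0,1,0,0,-0.01,0,1,0,0,-0.01,0,1,0,0,-0.01,0,1,0,0,-0.01,0,1,0,0,-0.01,0,1,0,0,-0.01,0,1,0,0,-0.011,0,1,0,0,0,0,1,0,0,0,0,1,0,0,0,0]

```text
t: 9.72
tool_pos: [0.533, 0.2151, 0.1732]
orientation: [-2.488, -1.917, 0.001]
force: [0.3, 0.1, -0.9]
opening: 0.0004
```

```bash
python3 m.py s4
```

```text
9.7667 [0.53279713 0.215064   0.17279387] [ 0.26356098 -0.71282262 -1.10144353]
pusher 0.66 [0.5344 0.5097] [ 0.5108 -0.0341  0.022 ]
loaf 0.62 [0.524  0.4713] [ 0.51   -0.0814  0.02  ]
paddle 0.57 [0.4887 0.7544] [0.5367 0.2104 0.15  ]
```

View pics/s4.png

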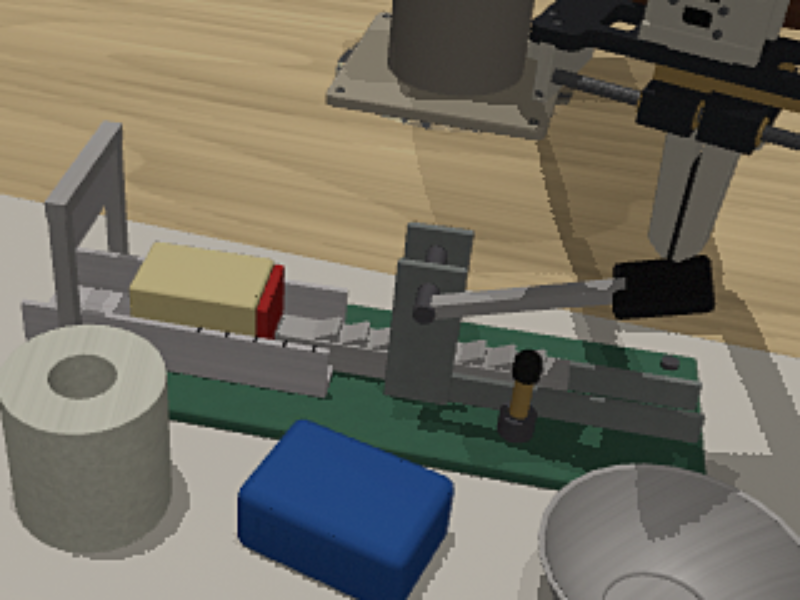

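Stroke 2 is done. The pusher moved another 20 mm (y from -0.014 to -0.034) and the lever is fully up. Starting stroke 3.

Call:
jog_arm:
  commands: [1,0,0,0.01,0,1,0,0,0.01,0,1,0,0,0.008,0,1,0,0,0.008,0,1,0,0,0.008,0,1,0,0,0.008,0,1,0,0,0.008,0,1,0,0,0.008,0,1,0,0,0.008,0,1,0,0,0.006,0,1,0,0,0,0]

```text
t: 10.83
tool_pos: [0.5335, 0.2155, 0.0907]
orientation: [-2.488, -1.918, -0.001]
force: [-0.0, 2.4, 4.3]
opening: 0.0004
```

Call:
jog_arm:
  commands: [1,0,0,0.004,0,1,0,0,0,0]

```text
t: 11.0
tool_pos: [0.5335, 0.2152, 0.0874]
orientation: [2.488, 1.917, 0.001]
force: [0.3, 0.9, 5.9]
opening: 0.0005
```

Call:
jog_arm:
  commands: [1,0,0,0.004,0,1,0,0,0,0]

```text
t: 11.17
tool_pos: [0.5336, 0.2148, 0.0836]
orientation: [2.488, 1.917, 0.0]
force: [0.4, -1.8, 7.4]
opening: 0.0003
```

Call:
jog_arm:
  commands: [1,0,0,0.004,0,1,0,0,0,0]

```text
t: 11.33
tool_pos: [0.5339, 0.2147, 0.0797]
orientation: [2.488, 1.916, 0.001]
force: [0.5, -0.7, 6.5]
opening: 0.0001
```

Call:
jog_arm:
  commands: [1,0,0,0.003,0,1,0,0,0,0]

```text
t: 11.5
tool_pos: [0.5342, 0.2146, 0.0773]
orientation: [2.487, 1.916, 0.001]
force: [-1.1, -2.6, 9.5]
opening: 0.0008
```

Call:
jog_arm:
  commands: [1,0,0,0.003,0,1,0,0,0,0]

```text
t: 11.67
tool_pos: [0.5344, 0.2146, 0.075]
orientation: [2.487, 1.916, 0.002]
force: [-3.4, -4.1, 14.7]
opening: 0.0008
```

Call:
jog_arm:
  commands: [1,0,0,0.001,0,1,0,0,0,0]

```text
t: 11.83
tool_pos: [0.5345, 0.2145, 0.0745]
orientation: [2.487, 1.916, 0.002]
force: [-4.6, -5.0, 16.1]
opening: 0.0005
```

Call:
jog_arm:
  commands: [1,0,0,-0.01,0,1,0,0,-0.01,0,1,0,0,-0.01,0,1,0,0,-0.01,0,1,0,0,-0.01,0,1,0,0,-0.01,0,1,0,0,-0.01,0,1,0,0,-0.01,0,1,0,0,-0.01,0,1,0,0,-0.011,0,1,0,0,0,0,1,0,0,0,0,1,0,0,0,0]

```text
t: 12.92
tool_pos: [0.533, 0.2152, 0.1732]
orientation: [-2.488, -1.917, 0.001]
force: [-0.2, -0.3, -0.8]
opening: 0.0004
```

```bash
python3 m.py s5
```

```text
12.9667 [0.53277282 0.21506785 0.17276619] [0.02326696 0.26558637 0.66284742]
pusher 0.69 [0.5275 0.4916] [ 0.5089 -0.0567  0.022 ]
loaf 0.73 [0.5192 0.4566] [ 0.5096 -0.1001  0.02  ]
paddle 0.63 [0.4858 0.7503] [0.5345 0.2066 0.15  ]
paddle 0.35 [0.5294 0.4948] [6.617e-01 5.000e-04 1.500e-01]
```

View pics/s5.png

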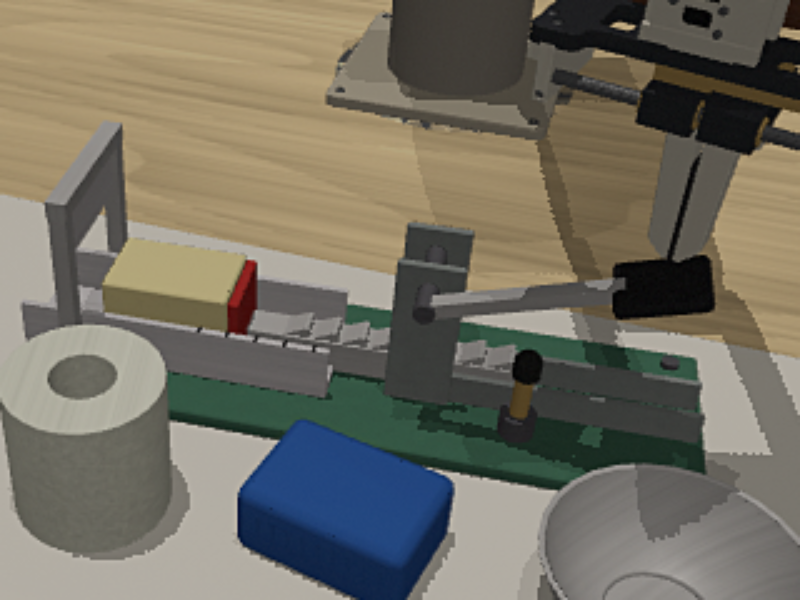

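Stroke 3 is done: about 20 mm more and the lever is up. Starting stroke 4.

Call:
jog_arm:
  commands: [1,0,0,0.01,0,1,0,0,0.01,0,1,0,0,0.008,0,1,0,0,0.008,0,1,0,0,0.008,0,1,0,0,0.008,0,1,0,0,0.008,0,1,0,0,0.008,0,1,0,0,0.008,0,1,0,0,0.006,0,1,0,0,0,0]

```text
t: 14.03
tool_pos: [0.5334, 0.2155, 0.0907]
orientation: [-2.488, -1.918, -0.001]
force: [0.8, 2.7, 4.8]
opening: 0.0007
```

Call:
jog_arm:
  commands: [1,0,0,0.004,0,1,0,0,0,0]

```text
t: 14.2
tool_pos: [0.5335, 0.2152, 0.0875]
orientation: [2.488, 1.917, 0.001]
force: [-0.8, 0.0, 6.1]
opening: 0.0004
```

Call:
jog_arm:
  commands: [1,0,0,0.004,0,1,0,0,0,0]

```text
t: 14.37
tool_pos: [0.5336, 0.2147, 0.0835]
orientation: [2.488, 1.917, 0.0]
force: [-0.1, -1.3, 6.3]
opening: 0.0004
```

Call:
jog_arm:
  commands: [1,0,0,0.004,0,1,0,0,0,0]

```text
t: 14.53
tool_pos: [0.5339, 0.2147, 0.0797]
orientation: [2.488, 1.916, 0.001]
force: [0.5, -1.4, 6.7]
opening: 0.0004
```

Call:
jog_arm:
  commands: [1,0,0,0.003,0,1,0,0,0,0]

```text
t: 14.7
tool_pos: [0.5342, 0.2146, 0.0773]
orientation: [2.487, 1.916, 0.001]
force: [-1.2, -3.8, 10.1]
opening: 0.0004
```

Call:
jog_arm:
  commands: [1,0,0,0.003,0,1,0,0,0,0]

```text
t: 14.87
tool_pos: [0.5344, 0.2145, 0.075]
orientation: [2.487, 1.916, 0.002]
force: [-2.9, -4.8, 15.1]
opening: 0.0003
```

Call:
jog_arm:
  commands: [1,0,0,0.001,0,1,0,0,0,0]

```text
t: 15.03
tool_pos: [0.5345, 0.2144, 0.0744]
orientation: [2.487, 1.916, 0.002]
force: [-3.9, -5.2, 17.5]
opening: 0.0004
```

Fourth stop felt. Releasing and lifting well clear of the paddle.

Call:
jog_arm:
  commands: [1,0,0,-0.01,0,1,0,0,-0.01,0,1,0,0,-0.01,0,1,0,0,-0.01,0,1,0,0,-0.01,0,1,0,0,-0.01,0,1,0,0,-0.01,0,1,0,0,-0.01,0,1,0,0,-0.01,0,1,0,0,-0.011,0,1,0,0,-0.015,0,1,0,0,-0.015,0,1,0,0,-0.015,0,1,0,0,0,0,1,0,0,0,0,1,0,0,0,0]

```text
t: 16.37
tool_pos: [0.5329, 0.2151, 0.2178]
orientation: [-2.488, -1.917, 0.001]
force: [0.2, 0.6, 0.5]
opening: 0.0005
```

```bash
python3 m.py s6
```

```text
16.4167 [0.53262251 0.2150359  0.21732354] [ 0.52244675  0.07030099 -0.34512603]
pusher 0.84 [0.5244 0.4745] [ 0.5117 -0.0768  0.022 ]
loaf 0.56 [0.5256 0.4402] [ 0.5246 -0.1146  0.02  ]
paddle 0.66 [0.484  0.7575] [0.53   0.2127 0.15  ]
```

View pics/s6.png

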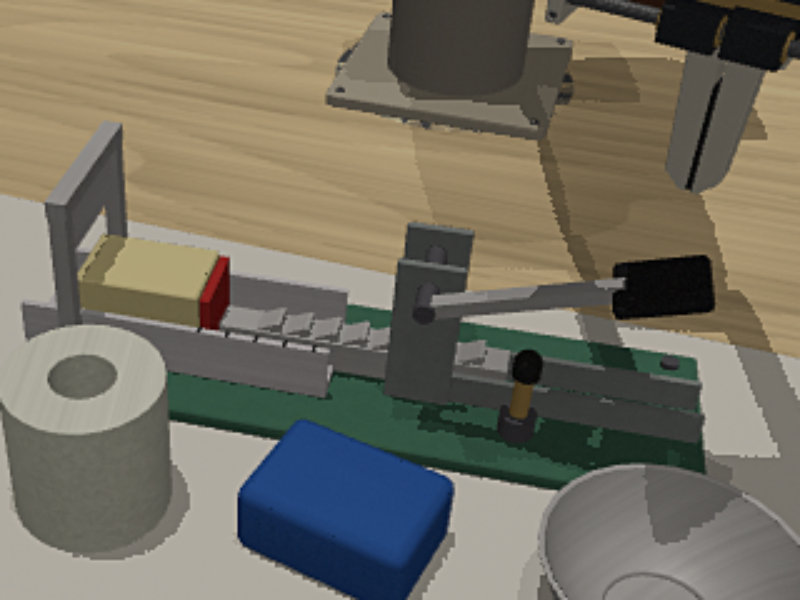

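The lever is up at rest and the gripper is well clear. The pusher is at y ≈ -0.077, about 20 mm on again, and the bowl, tub and roll have not moved. Handing in.

```bash
python3 -c "
from plant import robot
print(robot.close_job())"
```

```text
the job is handed in; nothing more can be done
None
```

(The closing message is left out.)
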